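# Find the dragging rover wheel by feel and swap it for the spare

## Task

The six-wheeled school rover lies on its side, and one of the three wheels on top has a bearing that drags. Turn these wheels on their axles by hand, a good eighth of a turn, to feel which one is stiff; lay that one in the repair tray and fit the spare wheel on the empty axle, fully home. Do not strain the rover, keep the two free-running wheels fully home on their axles, and leave everything else on the table where it is.

Things in the scene. Friction and masses are not known exactly. Their poses are not given: they have to be found in the camera images.
- rover: Rover chassis (white beams 232 x 40 mm, yellow motors) lying on its side in a plywood cradle 150 x 210 x 10 mm; fixed. Origin: centre of the cradle's underside, on the table; z up, y along the axles, x across. Upper beam's top at 98 mm height; above 62 mm only the wheels are wider than 40 mm. Three steel stub axles point straight up, 85 mm apart, a wheel on each; one drags, which one varies
- axle_1 (a point): Stub axle at the rover's +y end: centre of the top of its round shoulder (21 mm diameter, at 104 mm height). A wheel fully home stands on the shoulder, its origin here. Above it the axle is 14 mm square (sides along the rover's x and y) for 18 mm, then tapers over 8 mm to a blunt 8 mm square tip, 26 mm above the shoulder
- axle_2 (a point): The same on the middle stub axle. The axles bend easily: all that presses or pulls on the rover together, by the wheels or the gripper, should stay well under 40 N
- axle_3 (a point): The same on the stub axle at the rover's -y end
- wheel_a: Wheel, 60 mm diameter, 24 mm thick, about 0.17 kg: rubber tyre, grey rim and a steel ball bearing whose inner sleeve has a 15.5 mm square hole right through (on the axle 0.75 mm play all round, about 0.1 rad in twist). Origin: centre of its underside, z along its axis; x and y turn with the rim and start along the rover's; the rubber gives a little round the rim, 0.1 rad or so when the stiff one is turned. Starts on one of the axles; a, b and c look alike
- wheel_b: As wheel_a, on another axle
- wheel_c: As wheel_a, on another axle
- wheel_d: The spare wheel, the same kind and known to run freely, lying flat on the table. Origin: centre of its underside. A free bearing like this one turns with under 0.02 N m; the dragging one needs 0.15 to 0.2 N m, all the way round (a grip of some 10 to 15 N turns it without slip)
- sleeve_d: The inner sleeve of the spare wheel: same origin, x and y along the sides of its square hole. It turns along with the tyre when the wheel is carried, and turns within the tyre when it meets resistance (under 0.02 N m)
- tray: Repair tray, open grey plastic box 170 x 170 x 30 mm with 4 mm walls and floor, fixed, empty. Origin: centre of its underside
- pulley: Bystander: small grey plastic belt pulley, 42 mm diameter, 18 mm high, lying near the spare wheel. Origin: centre of its underside
- motor: Bystander: yellow gear motor 66 x 20 x 22 mm. Origin: centre of its underside
- phone: Bystander: black phone 75 x 150 x 9 mm. Origin: centre of its underside
- pump_bottle: Bystander: clear pump bottle, 56 mm diameter, 148 mm high. Origin: centre of its underside
- screwdriver: Bystander: screwdriver lying on the table. Origin: on the table under its middle, x along it
- block_model: Bystander: little block-built model on a black baseplate 64 x 96 mm, 54 mm high. Origin: centre of its underside
- battery_box: Bystander: black battery holder 58 x 32 x 18 mm. Origin: centre of its underside
Mind the look-alikes: they are no part of the job. What is shaped like the sleeve_d but orange is not meant.

How it is judged (in metres and radians):
On the way:
1. a wheel has been turned on its axle by an eighth of a turn or so (at least 0.35 rad), still fully home (((angle between the x axis of wheel_a and the x axis of rover, either way round above 0.35 rad and z of wheel_a in the frame of rover between 0.1 and 0.108 m) or (angle between the x axis of wheel_b and the x axis of rover, either way round above 0.35 rad and z of wheel_b in the frame of rover between 0.1 and 0.108 m) or (angle between the x axis of wheel_c and the x axis of rover, either way round above 0.35 rad and z of wheel_c in the frame of rover between 0.1 and 0.108 m))), for 0.1 s.
At the end, for the whole second after the job is handed in: The dragging wheel (its seal presses with over 4.5 N) lies within the repair tray, its underside less than 20 mm above the tray's; the spare and the two free wheels each stand on an axle within 3 mm of the shoulder's centre, tilted less than 0.06 rad; all four at rest (((((distance between wheel_b and axle_1 below 0.003 m or distance between wheel_b and axle_2 below 0.003 m or distance between wheel_b and axle_3 below 0.003 m) and angle between wheel_b's own z axis and vertical below 0.06 rad) and ((distance between wheel_c and axle_1 below 0.003 m or distance between wheel_c and axle_2 below 0.003 m or distance between wheel_c and axle_3 below 0.003 m) and angle between wheel_c's own z axis and vertical below 0.06 rad) and x of wheel_a in the frame of tray between -0.07 and 0.07 m and y of wheel_a in the frame of tray between -0.07 and 0.07 m and z of wheel_a in the frame of tray below 0.02 m and contact force between wheel_a and anything else above 4.5 N) or (((distance between wheel_a and axle_1 below 0.003 m or distance between wheel_a and axle_2 below 0.003 m or distance between wheel_a and axle_3 below 0.003 m) and angle between wheel_a's own z axis and vertical below 0.06 rad) and ((distance between wheel_c and axle_1 below 0.003 m or distance between wheel_c and axle_2 below 0.003 m or distance between wheel_c and axle_3 below 0.003 m) and angle between wheel_c's own z axis and vertical below 0.06 rad) and x of wheel_b in the frame of tray between -0.07 and 0.07 m and y of wheel_b in the frame of tray between -0.07 and 0.07 m and z of wheel_b in the frame of tray below 0.02 m and contact force between wheel_b and anything else above 4.5 N) or (((distance between wheel_a and axle_1 below 0.003 m or distance between wheel_a and axle_2 below 0.003 m or distance between wheel_a and axle_3 below 0.003 m) and angle between wheel_a's own z axis and vertical below 0.06 rad) and ((distance between wheel_b and axle_1 below 0.003 m or distance between wheel_b and axle_2 below 0.003 m or distance between wheel_b and axle_3 below 0.003 m) and angle between wheel_b's own z axis and vertical below 0.06 rad) and x of wheel_c in the frame of tray between -0.07 and 0.07 m and y of wheel_c in the frame of tray between -0.07 and 0.07 m and z of wheel_c in the frame of tray below 0.02 m and contact force between wheel_c and anything else above 4.5 N)) and (distance between wheel_d and axle_1 below 0.003 m or distance between wheel_d and axle_2 below 0.003 m or distance between wheel_d and axle_3 below 0.003 m) and angle between wheel_d's own z axis and vertical below 0.06 rad and linear speed of each of wheel_a, wheel_b, wheel_c, wheel_d below 0.02 m/s); the robot touches nothing.
It fails at once if a bystander is shifted by more than 25 mm (distance of any of pulley, motor, phone, pump_bottle, screwdriver, block_model, battery_box from where it was at the start of the episode above 0.025 m).
It fails at once if the rover is strained: pressed or pulled with more than 40 N, by the wheels or the gripper (contact force between rover and anything else above 40 N).
It also fails if it takes over 72 s, if anything falls off the work surface, if the arm or the gripper's body presses on something with over 40 N, if the wrist force passes 120 N, or if a joint passes its speed limit or range.

## Robot

A 7-joint arm with a two-finger parallel gripper is mounted at the origin on the work surface. World frame = base frame: x ahead of the robot, y to its left, z up, the work surface at z = 0. Lengths are in m, angles in degrees, forces in N, time in s.
With the tool pointing down it reaches from about 0.35 to 0.775 m from the base axis. Payload 3.1 kg.
Tool frame: the origin (TCP) lies on the centre line of the jaws, within the pads' length; the fingertips stand 17 mm ahead of it and the grasp point (between the pads) lies 2 mm behind it (robot.tip_reach is the distance from the TCP to the fingertips, in m); z points along the fingers, y is the direction in which the jaws open and shut (so a half turn about z gives the same grasp; the last joint's range is limited). The gripper opens to 85 mm and grips with 20 to 120 N. Pads are 22 mm wide; open, the fingers measure 114 mm over their backs; the gripper's body (76 mm by 85 mm) begins 54 mm behind the grasp point. The pads swing forward as they close: fully open they stand 13 mm farther back than shut.
Start: joints at [-74.639, 17.813, 0.802, 86.603, -0.252, 75.585, -1.558], TCP at [0.168, 0.524, 0.248] pointing down, gripper open.
Joint ranges: [-154.91, 154.91], [-16.99, 109.72], [-72.82, 74.43], [7.12, 147.25], [-82.49, 262.49], [11.32, 116.49], [-174.64, 174.64]. Speed limits (degrees/s): [159.86, 159.86, 180, 180, 180, 180, 180].

## Interface

Orientations are given as [roll, pitch, yaw] about the fixed x, y, z axes, in that order (R = Rz(yaw) Ry(pitch) Rx(roll)).
In Python, from station import robot, fingers, vision, workorder, recognise gives the robot as it stands. Calls block until the motion is done:
- robot.move_to(position, orientation): joint-space move of the TCP to a pose.
- robot.line_to(position, orientation=None, velocity=0.15, f_stop=None): straight line of the TCP; orientation=None keeps the orientation; velocity is the mean speed in m/s. With f_stop (N) it stops when the force on the tool has changed by that much, and returns True; else False.
- robot.move_j(angles): joint-space move.
- fingers.gripper_to(opening, force=None): opening from 0.0 (shut) to 1.0 (fully open); force is the grip in N (None keeps the last); returns when the fingers have stopped.
- robot.pause(seconds).
- robot.inverse_kinematics(position, orientation): joint angles nearest the present ones, or None.
- vision.grab_frame(name): name is "side" or "top" or "wrist"; returns the picture (400x640x3 uint8, red, green, blue); there is no depth.
- vision.calibration(name): a dict with "mtx" (3x3 intrinsics, pixels), "extrinsics" (4x4, takes a point from world to camera coordinates); the wrist camera has in their place "T_tool_cam" (4x4, takes a point from camera to tool coordinates, whose origin is the TCP and whose axes are the flange's). Camera axes: x right, y up, looking along -z (the intrinsics and any distortion apply to the point x, -y, -z); pixel columns grow to the right and rows downward; lengths in m; the calibration is good to about 2 mm. A picture is of the moment at which its call begins: read the wrist's pose just before it. calibration takes no time and is no camera call.
A pose or a line that the arm cannot do raises robot.PlanningError and nothing moves.
- workorder.close_job(): hands the job in, once; it reports no verdict.
Trained networks look in the newest picture that a camera, given by its name, has taken for a name from the list of things; names that differ only in an ending like _2 or _b are one class to them, and where a whole thing is asked for, a point or a joint stands for the part that bears it (a point fixed in the world has none). Each returns a list of dicts, best first, with "p" (0 to 1); they miss things now and then, are a little off and sometimes report something else, mostly with a low value. They report only what shows in the picture. A call takes as long as a camera call. They do not tell look-alikes from the thing itself.
- recognise(label, camera): "rect" ([centre column, centre row, width, height] in pixels, round what is visible of it).
Readings, each from a call of its own:
- robot.current_time_s(): time.
- robot.current_joint_positions(): joint angles.
- robot.current_dq(): joint speeds.
- robot.current_joint_torque(): joint torques, N m.
- robot.current_tool_pos(): TCP position.
- robot.current_eef_rot(): TCP orientation.
- robot.current_contact_force(): force on the tool from outside, world axes, zero at the start.
- robot.current_torque(): the same for the moment, N m.
- robot.current_finger_gap(): opening from 0.0 (shut) to 1.0 (fully open).
Only numpy, scipy, OpenCV 4.12 (cv2) and the standard library are available. Lean on these libraries where they do the work, as an engineer would, in place of code of your own. Each camera call takes 0.05 s, during which the arm holds its last target.

## Working session

There is one attempt and no reset: what is moved stays moved. The work goes in short steps, each a Python script; the robot and the scene stay as the last script left them, time stands still between calls to the robot, and variables do not carry over. Pictures are saved under pics/ and viewed, and the job is handed in when it is done.

```bash
ls; mkdir -p pics; python3 - <<'E'
from station import robot, fingers, vision
import cv2, numpy as np
for n in ("side","top","wrist"):
    im=vision.grab_frame(n); cv2.imwrite(f"pics/{n}0.png",im[...,::-1])
    c=vision.calibration(n); print(n,{k:np.round(np.array(v),4).tolist() if not isinstance(v,str) else v for k,v in c.items()})
print(robot.current_time_s(),robot.current_tool_pos(),robot.current_eef_rot(),robot.tip_reach)
E
```

```text
pics
side {'mtx': [[424.0044, 0.0, 318.0599], [0.0, 424.0044, 207.6556], [0.0, 0.0, 1.0]], 'extrinsics': [[0.855, -0.5181, -0.0223, -0.4375], [0.3001, 0.4594, 0.836, -0.2512], [-0.4229, -0.7215, 0.5483, -0.7547], [0.0, 0.0, 0.0, 1.0]]}
top {'mtx': [[440.1747, 0.0, 329.4467], [0.0, 440.1747, 203.5062], [0.0, 0.0, 1.0]], 'extrinsics': [[0.0191, -0.9998, 0.0076, 0.0579], [0.9875, 0.0201, 0.1564, -0.5766], [-0.1565, 0.0045, 0.9877, -1.1051], [0.0, 0.0, 0.0, 1.0]]}
wrist {'mtx': [[331.797, 0.0, 314.1803], [0.0, 331.797, 200.9185], [0.0, 0.0, 1.0]], 'T_tool_cam': [[-0.0003, 0.9633, 0.2684, 0.068], [1.0, -0.0002, 0.0017, -0.0002], [0.0017, 0.2684, -0.9633, -0.1258], [0.0, 0.0, 0.0, 1.0]]}
0.15 [0.16750042 0.52334802 0.24747148] [-1.79899044e+02  4.15491199e-03  1.62255168e+02] 0.017
```

View pics/top0.png

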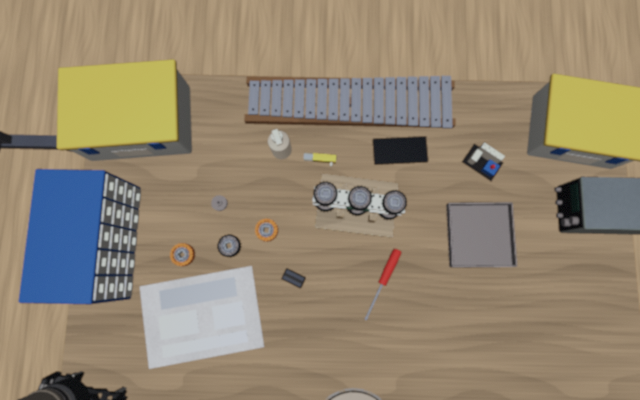

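View pics/side0.png

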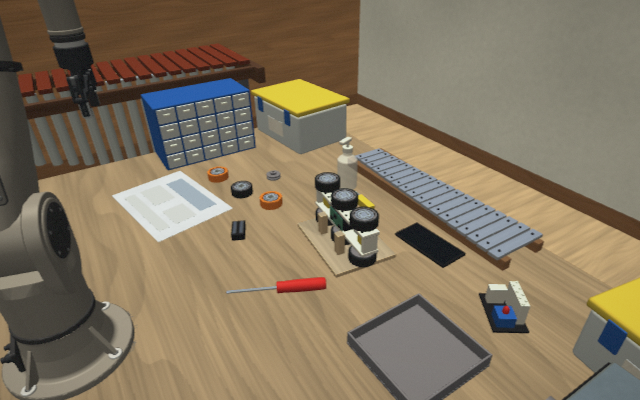

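View pics/wrist0.png

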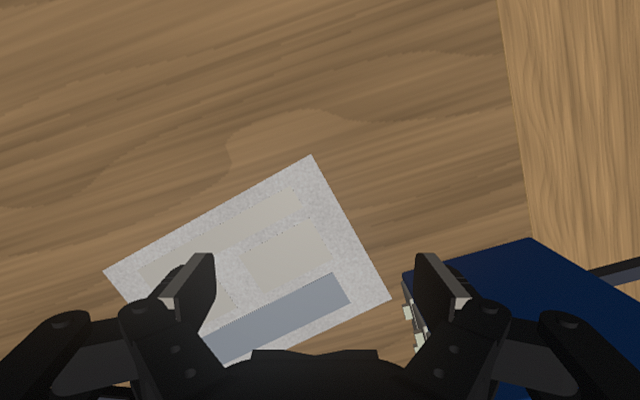

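The spare is the black-tyred wheel at top (229,245). It could be confused with the orange-rimmed wheels at (181,254) and (265,230) or the grey pulley at (220,203). The rover wheels are at (325,193), (360,198) and (395,202), and the tray is at (481,235).

```bash
cat > h.py <<'E'
from station import robot, fingers, vision, workorder, recognise
import cv2, numpy as np
from scipy.spatial.transform import Rotation as R
def cam(name, pose=None):
    c=vision.calibration(name); K=np.array(c["mtx"])
    if name=="wrist":
        p,o=pose if pose else (robot.current_tool_pos(),robot.current_eef_rot())
        T=np.eye(4);T[:3,:3]=R.from_euler("xyz",o,degrees=True).as_matrix();T[:3,3]=p
        E=np.linalg.inv(T@np.array(c["T_tool_cam"]))
    else: E=np.array(c["extrinsics"])
    return K,E,c
def pix2w(K,E,uv,z):
    uv=np.atleast_2d(np.array(uv,float)); d=np.c_[(uv-K[[0,1],[2,2]])/K[[0,1],[0,1]],np.ones(len(uv))]*[1,-1,-1]
    Ei=np.linalg.inv(E); dw=d@Ei[:3,:3].T; o=Ei[:3,3]
    return o+dw*((z-o[2])/dw[:,2])[:,None]
def w2pix(K,E,P):
    P=np.atleast_2d(np.array(P,float)); c=P@E[:3,:3].T+E[:3,3]; c=c*[1,-1,-1]
    q=c@K.T; return q[:,:2]/q[:,2:]
def grab(name,fn):
    pose=(robot.current_tool_pos(),robot.current_eef_rot()) if name=="wrist" else None
    im=vision.grab_frame(name); cv2.imwrite(f"pics/{fn}.png",im[...,::-1])
    if pose: np.savez(f"pics/{fn}.npz",p=pose[0],o=pose[1])
    return im
def load(fn,name="wrist"):
    im=cv2.imread(f"pics/{fn}.png"); pose=None
    if name=="wrist": q=np.load(f"pics/{fn}.npz"); pose=(q["p"],q["o"])
    return im,*cam(name,pose)[:2]
E
python3 - <<'E'
from h import *
print([k for k in vision.calibration("wrist")])
K,E,_=cam("top")
for n,u,z in [("spare",(229,245),.024),("pulley",(220,203),.018),("or1",(181,254),.024),("or2",(265,230),.024),("w1",(325,193),.128),("w2",(360,198),.128),("w3",(395,202),.128),("tray",(481,236),.03),("bat",(293,278),.018)]:
    print(n,pix2w(K,E,u,z).round(3))
im=cv2.imread("pics/top0.png")
a=cv2.resize(im[160:300,150:350],None,fx=4,fy=4,interpolation=cv2.INTER_CUBIC);cv2.imwrite("pics/c1.png",a)
E
```

```text
['mtx', 'T_tool_cam']
spare [[0.463 0.33  0.024]]
pulley [[0.575 0.361 0.018]]
or1 [[0.438 0.454 0.024]]
or2 [[0.505 0.238 0.024]]
w1 [[0.588 0.081 0.128]]
w2 [[ 0.577 -0.004  0.128]]
w3 [[ 0.569 -0.089  0.128]]
tray [[ 0.5  -0.33  0.03]]
bat [[0.381 0.16  0.018]]
```

View pics/c1.png

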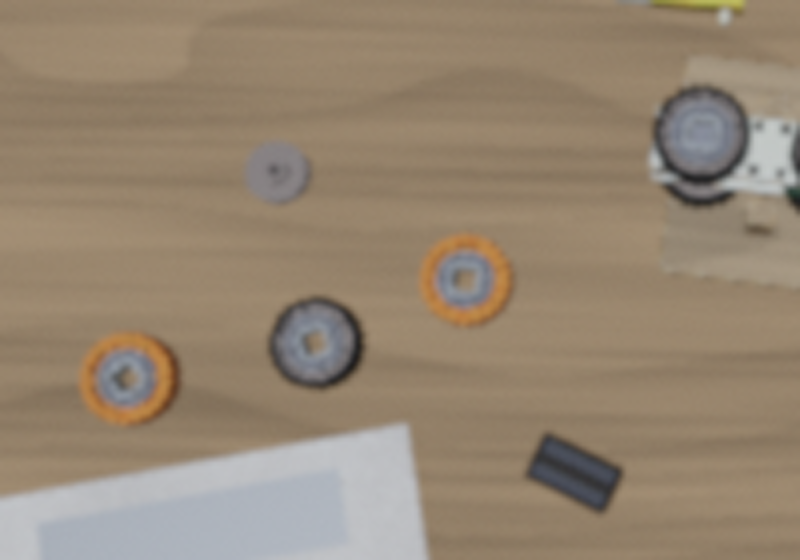

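```bash
python3 - <<'E'
from h import *
t0=robot.current_time_s()
robot.move_to([0.454,0.343,0.20],[180,0,125]); print(robot.current_time_s()-t0)
grab("wrist","spare1")
robot.move_to([0.578,0.012,0.30],[180,0,84]); print(robot.current_time_s()-t0)
grab("wrist","rov1"); print(robot.current_tool_pos(),robot.current_eef_rot(),robot.current_joint_positions())
print(robot.current_contact_force(),robot.current_torque())
E
```

```text
1.2917
2.7167
[0.5777323  0.01504981 0.29912801] [-1.79896396e+02 -8.02090479e-02  8.42727423e+01] [-26.63596668  22.05887984  34.27640433  77.33089169 -12.35117441
  84.39398801   1.16369132]
[-0.01881653  0.11119186 -0.66314389] [ 8.46262844e-03  3.21469116e-02 -7.99073224e-05]
```

View pics/spare1.png

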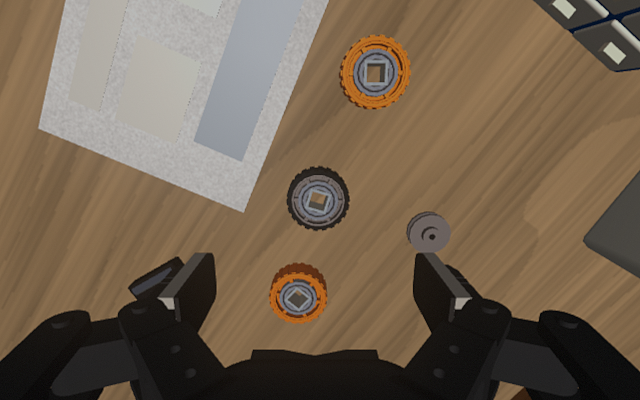

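View pics/rov1.png

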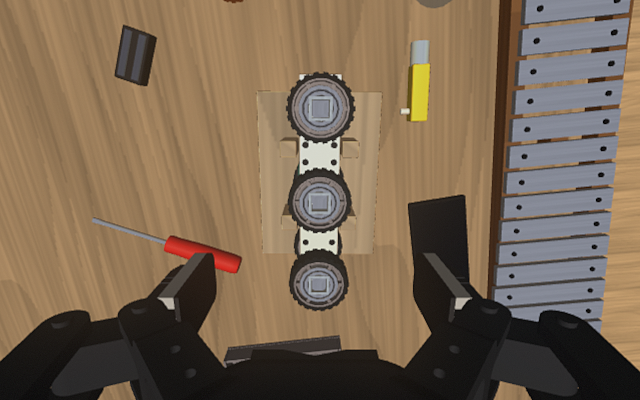

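```bash
python3 - <<'E'
from h import *
robot.pause(0.3)
print(robot.current_tool_pos(),robot.current_eef_rot(),robot.current_torque()); im=grab("wrist","rov2")
im=cv2.imread("pics/rov2.png")
cv2.imwrite("pics/c2.png",cv2.resize(im[60:320,260:380],None,fx=2.3,fy=2.3,interpolation=cv2.INTER_CUBIC))
s=cv2.imread("pics/spare1.png")
cv2.imwrite("pics/c3.png",cv2.resize(s[155:245,270:370],None,fx=6,fy=6,interpolation=cv2.INTER_CUBIC))
ro=[im[60:160,270:370],im[155:255,270:370],im[240:340,270:370]]
cv2.imwrite("pics/c4.png",np.hstack([cv2.resize(a,(266,266),interpolation=cv2.INTER_CUBIC) for a in ro]))
E
```

```text
[0.57793905 0.01272869 0.29982933] [-1.79981476e+02 -4.64849435e-03  8.40719496e+01] [-0.03077869  0.01262529  0.00788196]
```

View pics/c3.png

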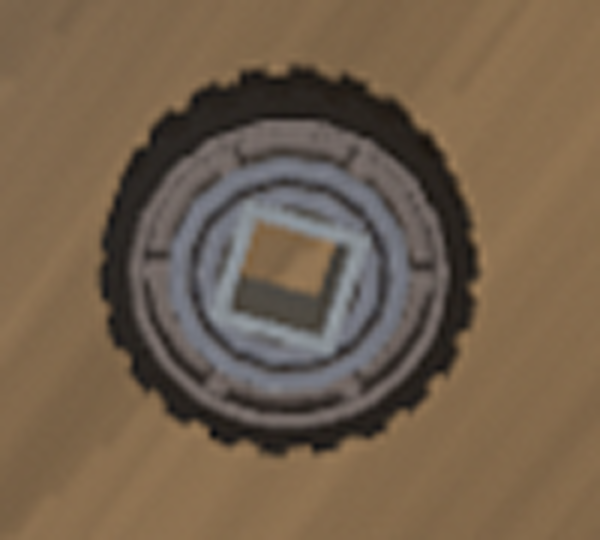

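View pics/c4.png

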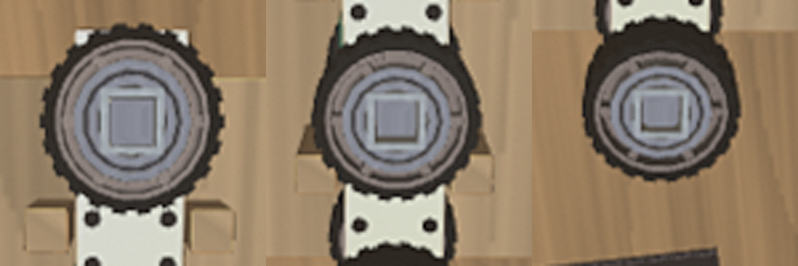

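```bash
python3 - <<'E'
from h import *
im,K,E=load("spare1"); sc=lambda p:(270+p[0]/6-.4,155+p[1]/6-.4)
print("spare",pix2w(K,E,sc((289,274.5)),.024))
q=pix2w(K,E,[sc(p) for p in [(245,205),(370,240),(335,350),(215,310)]],.024); print(q)
d=np.roll(q,-1,0)-q; print("lens",np.linalg.norm(d,axis=1),"ang",np.degrees(np.arctan2(d[:,1],d[:,0]))%90)
im,K,E=load("rov2")
w=pix2w(K,E,[(319.4,104.9),(319,199.2),(318.7,281.9)],.128); print(w); d=np.diff(w,axis=0); print(np.linalg.norm(d,axis=1),np.degrees(np.arctan2(d[:,1],d[:,0]))+90)
# overlay
v=cv2.resize(im,None,fx=3,fy=3,interpolation=cv2.INTER_CUBIC)
u=(w[0]-w[2])/2; 
for c in w:
  a=np.linspace(0,6.28,60)
  for rad,z in ((.03,.116),(.0115,.128)):
    P=np.c_[c[0]+rad*np.cos(a),c[1]+rad*np.sin(a),0*a+z]
    for x,y in w2pix(K,E,P): cv2.circle(v,(int(3*x+1),int(3*y+1)),1,(0,0,255),-1)
cv2.imwrite("pics/c5.png",v[160:960,600:1300][:, :][::1])
E
```

```text
spare [[0.46398446 0.33430025 0.024     ]]
[[0.45187172 0.33950453 0.024     ]
 [0.47109972 0.3461904  0.024     ]
 [0.47717826 0.32836604 0.024     ]
 [0.45779864 0.32279822 0.024     ]]
lens [0.02035723 0.01883232 0.02016359 0.0177265 ] ang [19.17334738 18.8306127  16.02949963 19.53322711]
[[ 0.58938733  0.08217495  0.128     ]
 [ 0.58064951 -0.00162815  0.128     ]
 [ 0.57180725 -0.08692264  0.128     ]]
[0.0842574  0.08575159] [-5.95249786 -5.91856291]
```

```bash
python3 -c "
import cv2;a=cv2.imread('pics/c5.png');cv2.imwrite('pics/c5b.png',cv2.resize(a[:,150:550],None,fx=.75,fy=.75))"
```

```text
(no output)
```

View pics/c5b.png

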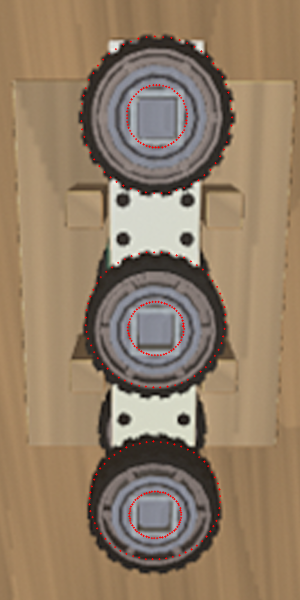

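```bash
cat > t.py <<'E'
from h import *
Y0=84.1
AX={1:(.5892,.0825),2:(.5806,-.0020),3:(.5719,-.0866)}
def st(tag):
    print(tag,round(robot.current_time_s(),2),np.round(robot.current_tool_pos(),4),np.round(robot.current_eef_rot()[2],1),"F",np.round(robot.current_contact_force(),1),"T",np.round(robot.current_torque(),3),"gap",round(robot.current_finger_gap(),3),flush=True)
def test(i,zt=.114,ups=.20):
    x,y=AX[i]; a=Y0-30
    robot.move_to([x,y,ups],[180,0,a])
    robot.line_to([x,y,zt],[180,0,a],velocity=.12,f_stop=8); st("down")
    fingers.gripper_to(0.0,20); st("grip")
    for k in (15,30,45,60):
        robot.line_to([x,y,zt],[180,0,a+k],velocity=.1); st(k)
    fingers.gripper_to(1.0); st("open")
    robot.line_to([x,y,ups-.01],[180,0,a+60],velocity=.2)
E
python3 - <<'E'
from t import *
x,y=AX[2]
robot.move_to([x,y,.20],[180,0,Y0-30]); st("a")
robot.line_to([x,y,.114],velocity=.12,f_stop=8); st("down")
fingers.gripper_to(0.0,20); st("grip")
grab("wrist","g1")
E
```

```text
a 3.76 [ 0.5808 -0.0018  0.2003] 54.3 F [ 1.3 -0.6  1.1] T [ 0.024 -0.06   0.018] gap 0.998
down 4.62 [ 0.5816 -0.0021  0.1152] 54.1 F [0.2 0.2 0.2] T [0.03  0.043 0.007] gap 1.003
grip 4.97 [ 0.5814 -0.0021  0.1151] 54.1 F [-0.1 -0.1  4.2] T [0.001 0.109 0.045] gap 0.689
```

View pics/g1.png

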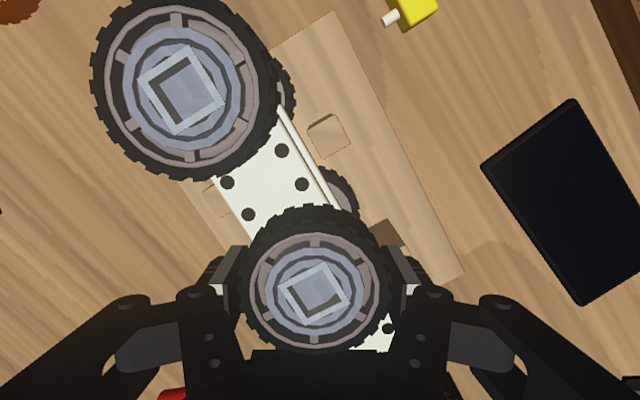

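The wheel is gripped squarely, centred near (315,293). Turning it now.

```bash
python3 - <<'E'
from t import *
x,y=AX[2]
for k in (10,20,40,60):
    robot.line_to([x,y,.115],[180,0,Y0-30+k],velocity=.1); st(k)
robot.pause(.2); st("s")
fingers.gripper_to(1.0); st("open"); robot.pause(.1); st("open")
E
```

```text
10 5.35 [ 0.5809 -0.002   0.1152] 63.9 F [ 1.1 -0.   1.9] T [ 0.065 -0.064 -0.021] gap 0.694
20 5.67 [ 0.5808 -0.002   0.1152] 73.9 F [ 0.6 -1.1  1.6] T [ 0.033 -0.104  0.052] gap 0.693
40 6.17 [ 0.5807 -0.002   0.1151] 93.9 F [-0.3  0.6  3.6] T [-0.     0.074 -0.021] gap 0.691
60 6.67 [ 0.5805 -0.002   0.1151] 113.9 F [-1.3 -0.8  3.9] T [-0.041  0.076  0.037] gap 0.691
s 6.88 [ 0.5805 -0.002   0.1151] 114.0 F [-1.3  0.1  4.5] T [0.006 0.224 0.024] gap 0.688
open 7.26 [ 0.5803 -0.0019  0.1145] 114.1 F [-0.3  0.4  0.3] T [-0.053  0.066 -0.057] gap 1.0
open 7.36 [ 0.5804 -0.002   0.1147] 114.1 F [ 0.6 -0.5  0.5] T [ 0.016 -0.021 -0.054] gap 0.998
```

Wheel 2 seems free: Tz is 0.02 on average against about 0.04 of noise. Testing wheel 1 next, with averaged readings.

```bash
cat >> t.py <<'E'
def tz(n=10):
    v=[]
    for _ in range(n): v.append(robot.current_torque()[2]); robot.pause(.02)
    return round(float(np.mean(v)),4)
def test(i,zt=.115,ups=.165,a=None,k=60):
    x,y=AX[i]; a=Y0-30 if a is None else a
    robot.line_to(list(robot.current_tool_pos()[:2])+[ups],velocity=.2)
    robot.move_to([x,y,ups],[180,0,a])
    robot.line_to([x,y,zt],velocity=.12,f_stop=8); st("down"); print("Tz",tz())
    fingers.gripper_to(0.0,20); st("grip")
    for q in (k/4,k/2,k):
        robot.line_to([x,y,zt],[180,0,a+q],velocity=.1); st(q); print("Tz",tz(6))
    fingers.gripper_to(1.0); st("open")
E
python3 - <<'E'
from t import *
test(1,a=Y0+30,k=-60)
E
```

```text
down 8.76 [0.5894 0.0814 0.1151] 114.0 F [-0.1  0.  -0.4] T [-0.031 -0.027 -0.026] gap 1.0
Tz -0.0149
grip 9.28 [0.5896 0.0826 0.1158] 114.1 F [-0.2 -0.1  3.3] T [-0.039  0.208 -0.022] gap 0.695
-15.0 9.68 [0.5896 0.0826 0.1158] 99.3 F [-1.6 -0.1  5.9] T [-0.059  0.255 -0.016] gap 0.693
Tz -0.0062
-30.0 10.19 [0.5896 0.0826 0.1158] 84.3 F [-0.5 -0.7  4.5] T [ 0.021  0.277 -0.023] gap 0.692
Tz -0.0033
-60 10.97 [0.5896 0.0826 0.1157] 54.3 F [-0.6 -0.2  5.3] T [0.015 0.266 0.026] gap 0.693
Tz 0.0073
open 11.45 [0.5889 0.0825 0.1145] 54.1 F [-0.9 -0.2  0.2] T [-0.009 -0.018 -0.057] gap 0.997
```

```bash
sed -i 's/^def test(i,zt=.115,ups=.165,a=None,k=60):/def test(i,zt=.115,ups=.165,a=None,k=60,rel=True):/; s/^    fingers.gripper_to(1.0); st("open")$/    if rel: fingers.gripper_to(1.0); st("open")/' t.py
python3 - <<'E'
from t import *
test(3,k=60,rel=False)
grab("wrist","g3")
E
```

```text
down 13.13 [ 0.5723 -0.0856  0.115 ] 54.2 F [ 0.3 -0.   1.2] T [ 0.038 -0.004 -0.027] gap 0.997
Tz 0.0002
grip 13.65 [ 0.5722 -0.0867  0.1157] 54.1 F [-1.2  0.5  2.5] T [0.029 0.167 0.037] gap 0.691
15.0 14.06 [ 0.5716 -0.0862  0.1157] 68.9 F [-2.4  1.   5.4] T [ 0.326  0.51  -0.149] gap 0.691
Tz -0.1268
30.0 14.57 [ 0.5715 -0.0862  0.1157] 83.9 F [-2.3  0.5  5.8] T [ 0.316  0.602 -0.166] gap 0.693
Tz -0.1474
60 15.34 [ 0.5714 -0.0863  0.1157] 113.9 F [-3.2  1.   6.9] T [ 0.235  0.675 -0.141] gap 0.692
Tz -0.1286
```

View pics/g3.png

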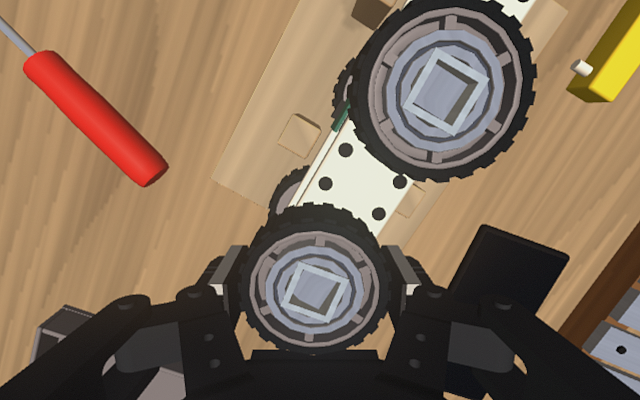

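Wheel 3 is the stiff one: Tz is about -0.14, against roughly 0.01 for the other two. I'll relax the twist, lift it off and lay it in the tray.

```bash
python3 - <<'E'
from t import *
K,E,_=cam("top"); tr=pix2w(K,E,[(481,236)],.03)[0]; print(tr)
x,y=AX[3]
robot.line_to([x,y,.115],[180,0,Y0+22],velocity=.1); st("relax"); print(tz(4))
p=robot.current_tool_pos()
fl=robot.line_to([p[0],p[1],.16],velocity=.06,f_stop=14); st("lift %s"%fl)
grab("wrist","lift")
E
```

```text
[ 0.49954387 -0.33008156  0.03      ]
relax 15.78 [ 0.5715 -0.0863  0.1157] 106.0 F [-3.1  0.6  6.7] T [0.228 0.646 0.041] gap 0.694
0.0395
lift False 16.75 [ 0.5711 -0.0862  0.1596] 106.1 F [-0.7 -0.4 -1.5] T [0.011 0.021 0.013] gap 0.69
```

View pics/lift.png

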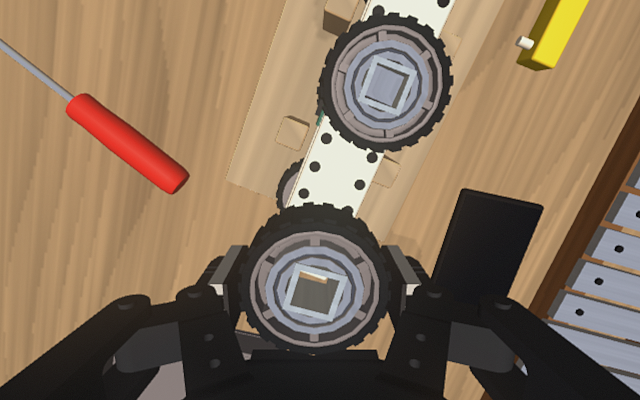

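The wheel is off: through its hole at (316,292) there is no axle.

```bash
python3 - <<'E'
from t import *
robot.line_to([.571,-.0862,.185],velocity=.2)
robot.move_to([.50,-.33,.07],[180,0,60]); st("over")
f=robot.line_to([.50,-.33,.014],velocity=.05,f_stop=3); st("down %s"%f)
fingers.gripper_to(1.0); st("open")
robot.line_to([.50,-.33,.14],velocity=.25); grab("wrist","tray")
E
```

```text
over 18.16 [ 0.5021 -0.3276  0.0702] 60.2 F [ 1.4  0.8 -2.1] T [ 0.008 -0.033  0.015] gap 0.69
down True 19.14 [ 0.4996 -0.3297  0.0164] 60.0 F [0.  0.9 4.8] T [-0.02  -0.016  0.028] gap 0.695
open 19.52 [ 0.4982 -0.3284  0.0147] 60.0 F [-0.2  0.5 -0.1] T [ 0.049 -0.023 -0.024] gap 1.0
```

View pics/tray.png

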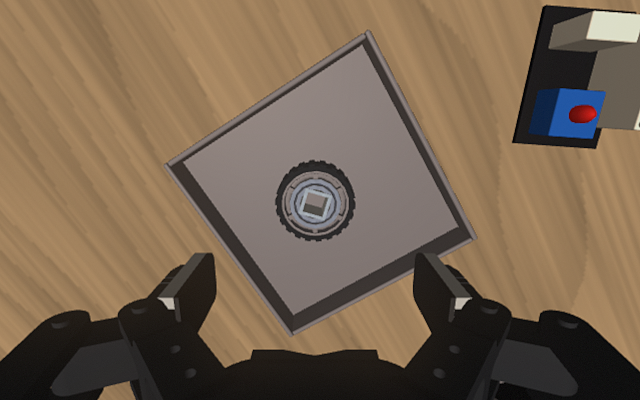

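The stiff wheel lies flat in the middle of the tray at (315,201). Next I'll look at the bare axle, then take a closer look at the spare.

```bash
python3 - <<'E'
from t import *
robot.move_to([.571,-.0946,.22],[180,0,84.1]); robot.pause(.15); st("ax"); grab("wrist","axle")
robot.move_to([.464,.334,.14],[180,0,125]); robot.pause(.15); st("sp"); grab("wrist","spare2")
a=cv2.imread("pics/axle.png");cv2.imwrite("pics/c6.png",cv2.resize(a[150:250,270:370],None,fx=6,fy=6,interpolation=cv2.INTER_CUBIC))
E
```

```text
ax 21.38 [ 0.57   -0.0975  0.2194] 83.8 F [ 0.4  1.1 -0.1] T [-0.069  0.006 -0.023] gap 1.001
sp 23.23 [0.4653 0.3324 0.1403] 124.8 F [-0.4 -0.5 -1.1] T [-0.009  0.016  0.006] gap 1.001
```

View pics/c6.png

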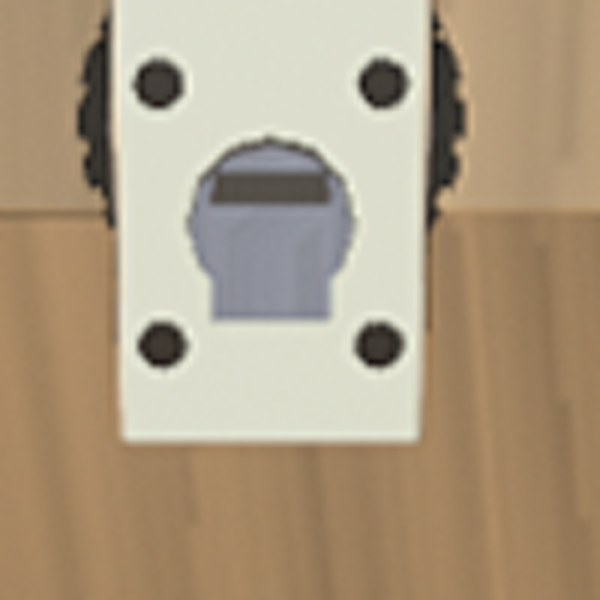

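View pics/spare2.png

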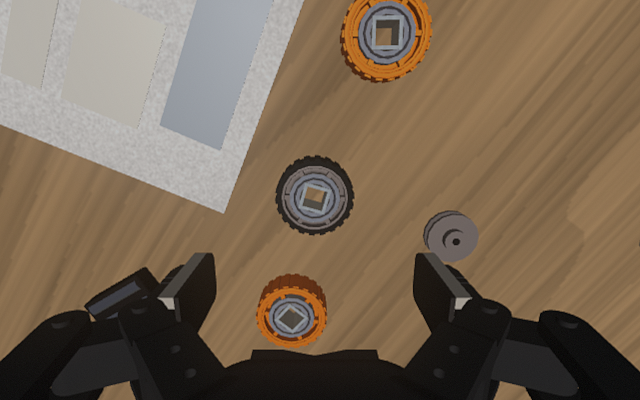

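```bash
python3 - <<'E'
from t import *
im,K,E=load("axle"); sc=lambda p:(270+p[0]/6-.4,150+p[1]/6-.4)
print("shoulder",pix2w(K,E,[sc((271,222)),sc((187,222)),sc((355,222)),sc((271,138))],.104).round(4))
print("taperstart bottom edge",pix2w(K,E,[sc((212,320)),sc((329,320))],.122).round(4), "rear",pix2w(K,E,[sc((212,173)),sc((333,173))],.122).round(4))
im,K,E=load("spare2")
for P,r in (([.464,.3343],.03),):
  pass
a=cv2.resize(im[140:250,260:370],None,fx=5,fy=5,interpolation=cv2.INTER_CUBIC)
cv2.imwrite("pics/c7.png",a)
E
```

```text
shoulder [[ 0.5709 -0.0861  0.104 ]
 [ 0.5606 -0.085   0.104 ]
 [ 0.5813 -0.0873  0.104 ]
 [ 0.5721 -0.0756  0.104 ]]
taperstart bottom edge [[ 0.5633 -0.0928  0.122 ]
 [ 0.5769 -0.0943  0.122 ]] rear [[ 0.5653 -0.0755  0.122 ]
 [ 0.5791 -0.077   0.122 ]]
```

View pics/c7.png

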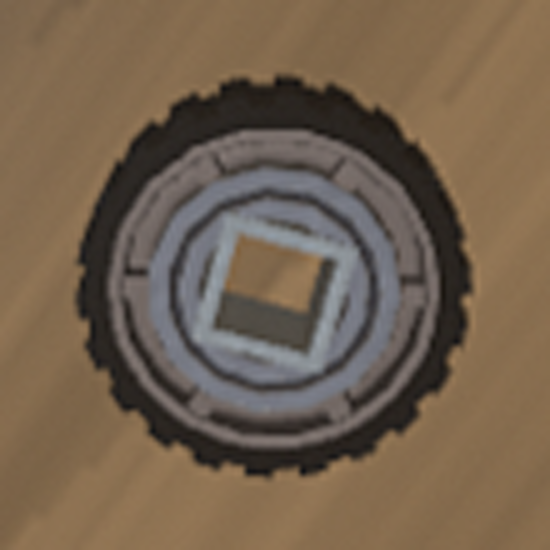

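```bash
python3 - <<'E'
from t import *
im,K,E=load("spare2"); sc=lambda p:(260+p[0]/5-.4,140+p[1]/5-.4)
c=pix2w(K,E,sc((273.5,288)),.024)[0]; print(c)
q=pix2w(K,E,[sc(p) for p in [(230,213),(358,247),(325,372),(200,335)]],.024)
d=np.roll(q,-1,0)-q; print(q.mean(0),np.linalg.norm(d,axis=1),np.degrees(np.arctan2(d[:,1],d[:,0]))%90)
x,y=c[:2]
robot.move_to([x,y,.08],[180,0,125]); robot.line_to([x,y,.0155],velocity=.12,f_stop=5); st("down")
fingers.gripper_to(0,20); st("grip")
robot.line_to([x,y,.10],velocity=.2,f_stop=None); st("lift"); robot.pause(.1); grab("wrist","sp3")
E
```

```text
[0.46324953 0.33468628 0.024     ]
[0.46423926 0.33452685 0.024     ] [0.01986163 0.02026699 0.01997806 0.01956679] [19.5894844  21.15173657 17.58782323 20.9023215 ]
down 24.32 [0.4643 0.3352 0.0167] 125.0 F [ 0.7 -0.1  0.4] T [ 0.021  0.049 -0.006] gap 0.997
grip 24.69 [0.4639 0.3352 0.0169] 125.0 F [-1.5 -1.1  6.3] T [-0.129  0.268  0.02 ] gap 0.7
lift 25.27 [0.4624 0.3344 0.099 ] 125.0 F [-1.4  0.1 -1.8] T [-0.066  0.014  0.017] gap 0.694
```

View pics/sp3.png

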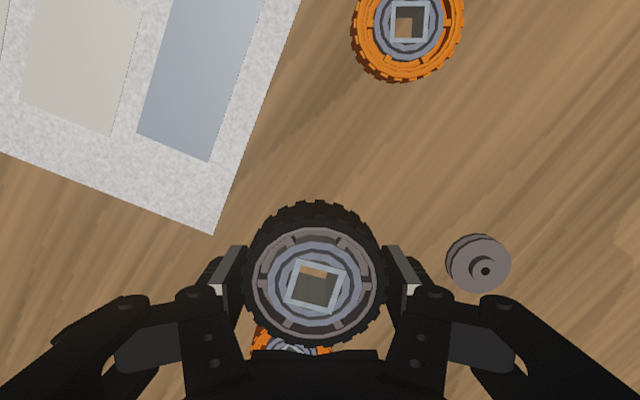

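```bash
python3 - <<'E'
import cv2
a=cv2.imread("pics/sp3.png");cv2.imwrite("pics/c8.png",cv2.resize(a[240:330,270:370],None,fx=7,fy=6.6666,interpolation=cv2.INTER_CUBIC)) if 0 else cv2.imwrite("pics/c8.png",cv2.resize(a[240:325,270:370],None,fx=7,fy=7,interpolation=cv2.INTER_CUBIC))
E
```

```text
(no output)
```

View pics/c8.png

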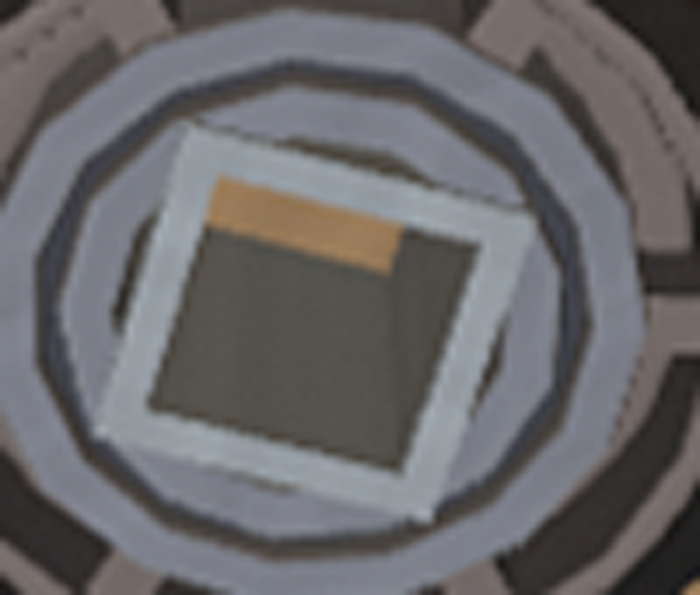

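```bash
python3 - <<'E'
from t import *
im,K,E=load("sp3"); Q=np.load("pics/sp3.npz"); print(Q["p"],Q["o"])
sc=lambda p:(270+p[0]/7-.43,240+p[1]/7-.43)
for dz in (.0071,):
  for pts in ([(220,177),(482,243),(405,472),(148,408)],[(190,120),(535,213),(430,520),(98,432)]):
    q=pix2w(K,E,[sc(p) for p in pts],Q["p"][2]+dz)
    d=np.roll(q,-1,0)-q; L=np.linalg.norm(d,axis=1); A=np.degrees(np.arctan2(d[:,1],d[:,0]))%90
    off=q.mean(0)-Q["p"]; Rm=R.from_euler("xyz",Q["o"],degrees=True).as_matrix()
    print(L,A,A.mean(),"off tool",Rm.T@off)
E
```

```text
[0.46155587 0.3337966  0.09775645] [-1.79734212e+02  6.31730804e-03  1.25011256e+02]
[0.01531467 0.0153612  0.01546679 0.01529114] [19.65931526 19.15810968 19.39203589 18.58642338] 19.198971050705136 off tool [-0.00075973 -0.000319   -0.00709851]
[0.02015707 0.02064461 0.02017267 0.02051631] [18.71506408 19.14625827 18.35095065 19.10651784] 18.829697710308203 off tool [-0.00061712 -0.00034892 -0.00709839]
```

```bash
python3 - <<'E'
from t import *
p=robot.current_tool_pos(); robot.line_to([p[0],p[1],.18],velocity=.25)
robot.move_to([.5712,-.0857,.185],[180,0,99.9])
robot.line_to([.5712,-.0857,.155],velocity=.08); robot.pause(.3); st("pre"); im=grab("wrist","pre")
a=cv2.imread("pics/pre.png");cv2.imwrite("pics/c9.png",cv2.resize(a[240:325,270:370],None,fx=7,fy=7,interpolation=cv2.INTER_CUBIC))
E
```

```text
pre 28.3 [ 0.5715 -0.0859  0.1555] 99.9 F [ 0.2 -0.5 -1.9] T [ 0.039 -0.01   0.005] gap 0.697
```

View pics/c9.png

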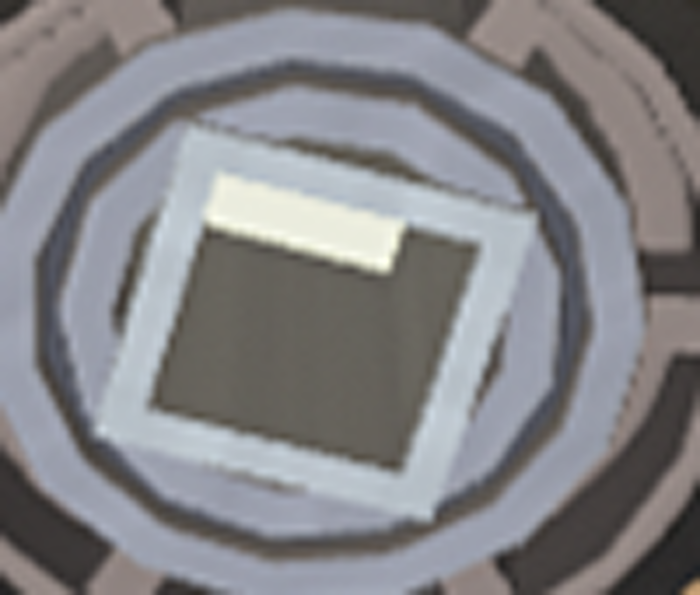

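The hole hasn't moved in the grip, and the beam shows through it. Lowering with a force stop.

```bash
python3 - <<'E'
from t import *
for z in (.140,.130,.119):
    f=robot.line_to([.5712,-.0857,z],velocity=.03,f_stop=8); st(f"{z} {f}")
    if f: break
grab("wrist","fit1"); grab("side","fit1s")
E
```

```text
0.14 False 29.0 [ 0.5711 -0.0857  0.1399] 99.9 F [ 0.1 -0.  -1.6] T [-0.046  0.02  -0.027] gap 0.697
0.13 False 29.48 [ 0.571  -0.0857  0.1298] 99.9 F [ 0.2 -0.3 -1.4] T [0.013 0.009 0.042] gap 0.695
0.119 True 29.85 [ 0.5715 -0.0858  0.1208] 99.9 F [-0.7 -0.2  5.8] T [ 0.089  0.224 -0.035] gap 0.697
```

View pics/fit1.png

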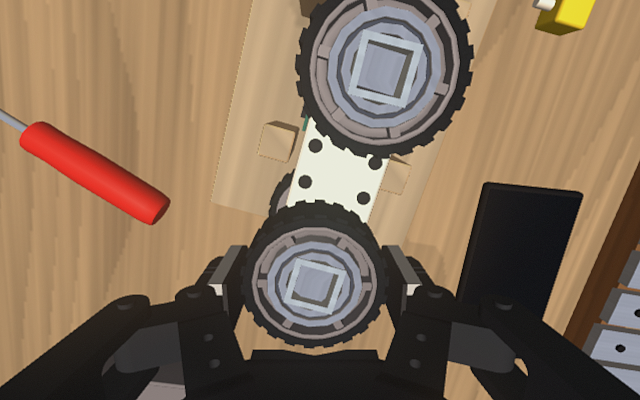

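It stopped at TCP 0.1208, where 0.1209 was expected for fully home. Releasing and checking.

```bash
python3 - <<'E'
from t import *
fingers.gripper_to(1.0); st("open")
p=robot.current_tool_pos(); robot.line_to([p[0],p[1],.20],velocity=.15)
robot.move_to([0.578,0.012,0.30],[180,0,84]); robot.pause(.3); grab("wrist","fin")
robot.move_to([0.40,0.05,0.35],[180,0,90]); robot.pause(.2); grab("side","fins"); grab("top","fint"); st("e")
a=cv2.imread("pics/fin.png"); b=cv2.imread("pics/fins.png")
A=cv2.resize(a[60:320,260:380],(276,598)); B=cv2.resize(b[160:280,290:395],(523,598),interpolation=cv2.INTER_CUBIC)
cv2.imwrite("pics/c10.png",np.hstack([A,B]))
E
```

```text
open 30.33 [ 0.5703 -0.0853  0.1191] 99.9 F [-0.   0.4  0.5] T [ 0.017 -0.009  0.037] gap 0.996
e 33.07 [0.4006 0.0497 0.3497] 89.9 F [ 0.5 -1.1  0.7] T [-0.01   0.013 -0.03 ] gap 1.0
```

View pics/c10.png

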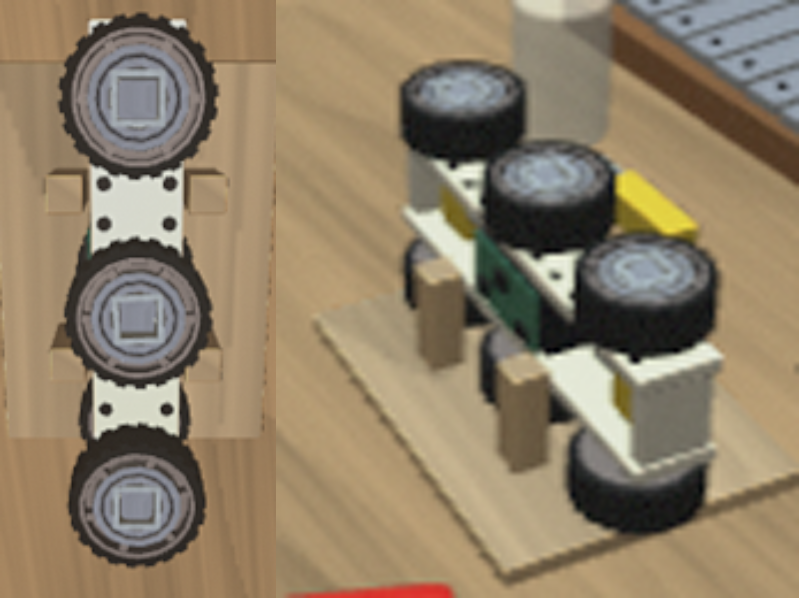

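View pics/fint.png

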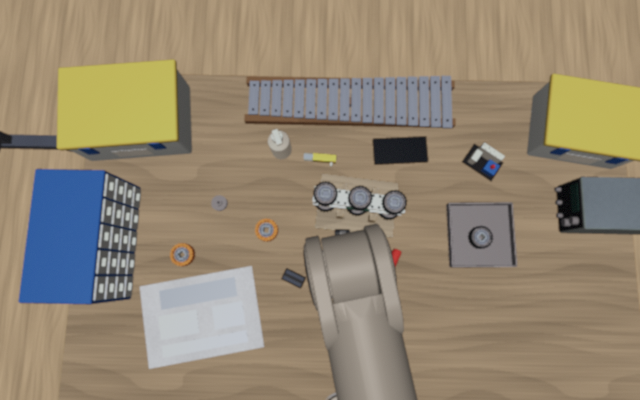

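```bash
python3 - <<'E'
from h import *
a=cv2.imread("pics/side0.png",0).astype(np.float32);b=cv2.imread("pics/fins.png",0).astype(np.float32)
for n,(u,v) in {"w1":(327,182),"w2":(344,200),"w3":(364,219),"beam":(368,245)}.items():
    s=np.s_[v-14:v+14,u-19:u+19]
    print(n,cv2.phaseCorrelate(a[s],b[s],cv2.createHanningWindow((38,28),cv2.CV_32F)), np.abs(a[s]-b[s]).mean())
for nm in ("rov2","fin"):
    q=np.load(f"pics/{nm}.npz"); print(q["p"],q["o"])
E
```

```text
w1 ((0.13702547734483161, -0.17805870706845006), 0.9622852450609207) 3.1804512
w2 ((0.20915229982275463, 0.17928245284121935), 0.8839451418320338) 4.9031954
w3 ((-0.031595973994651416, -0.08664832377925968), 0.9729128388563791) 4.212406
beam ((-0.024223224516862985, -0.06471428722490558), 1.0094249828656514) 1.5206767
[0.57793905 0.01272869 0.29982933] [-1.79981476e+02 -4.64849435e-03  8.40719496e+01]
[0.57738823 0.01054375 0.29893055] [-1.79885330e+02  3.44690179e-02  8.38588674e+01]
```

All three wheels are within about 0.2 px of where they stood at the start, so they are home. Handing in.

```bash
python3 - <<'E'
from station import robot, workorder
workorder.close_job(); print(robot.current_time_s())
E
```

```text
the job is handed in; nothing more can be done
the job is handed in; nothing more can be done
```

The stiff wheel was the one on axle 3 (the rover's -y end). It now lies in the repair tray, and the spare is fitted in its place. I handed the job in at about 33 s; the system reported no verdict.

- **Finding the stiff wheel:** I turned each wheel about 60° with a 20 N grip. Axle 3 resisted with about 0.13–0.15 N m. Axle 1 read about 0.01 N m and axle 2 about 0.02 N m, both within sensor noise. I measured axle 2 with single noisy readings rather than averages.
- **Swapping the wheels:** The stiff wheel lies flat in the middle of the tray. I turned the spare so its square hole lined up with axle 3. It met the shoulder at tool height 0.1208 m, against 0.1209 m expected for fully home.
- **Last checks:** The side picture shows all three wheels within about 0.2 px (under 1 mm) of their starting places, upright with axle tips in the holes.
- **Straining and shifting:** The tool force in my readings stayed under 8 N. Other things on the table look unmoved in the top picture, except that the arm hid most of the screwdriver there. No check failed or disagreed.

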